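# Tip out the collars and hold the shaft level over the bin

### The job

Get a shaft ready for fitting: first tip the hinged sorter tray by its wire handle so that the three set collars slide off into the bin under its lip, and let the tray back down, leaving the bin in its place. Then draw the round stepped shaft out of the slanted holder it stands in, turn it level and finish while still holding it in the gripper, steady, over the middle of the bin and at least 15 cm above the desk. Leave the hexagonal stand-off in the other holder, the loupe and the roll of masking tape alone.

Things in the scene. Friction and masses are not known exactly. Their poses are not given: they have to be found in the camera images.
- stand: stand of the sorter tray, fixed to the desk: dark base plate 124 x 95 mm with two grey side brackets 84 mm high that reach out over the bin. Origin on the desk; its x runs along the tray's hinge, its +y points from the pouring lip towards the handle. The hinge axis lies at y = -58 mm, z = 70 mm of this frame
- tray (a joint): tilt of the sorter tray, rad: 0 level (rests so by its weight, 0.22 kg, free hinge), up to 1.05 as the handle end rises; falls back when let go. Aluminium pan 100 mm wide (stand's x), 118 mm long, walls 13 mm high on three sides, open at the lip (stand's -y, 6 mm past the hinge); floor 70 mm above the desk. Collars begin to slide at about 0.45 to 0.65 rad
- tray_bar (a point): middle of the tray's wire handle: round bar 9 mm thick, 70 mm long, parallel to the stand's x, 40 mm clear of the tray's rear wall, 80 mm above the desk when level; it moves on an arc about the hinge (155 mm along the tray from the hinge and 10 mm above the tray floor). Can be pinched from above across the bar, and turns in the grip as the tray tilts
- bin: small blue parts bin, 147 x 107 mm at its rim, 52 mm high, inside floor about 116 x 76 mm, loose, about 0.3 kg; it stands under the tray's lip with its long side along the stand's x. Origin at the centre of its underside on the desk
- collar_0: set collar: plain short steel ring, 23 mm outside, 12 mm tall, about 30 g; starts lying flat somewhere on the sorter tray; origin at the centre of one flat face (the underside at the start), z along its axis
- collar_1: set collar: plain short steel ring, 23 mm outside, 12 mm tall, about 30 g; starts lying flat somewhere on the sorter tray; origin at the centre of one flat face (the underside at the start), z along its axis
- collar_2: set collar: plain short steel ring, 23 mm outside, 12 mm tall, about 30 g; starts lying flat somewhere on the sorter tray; origin at the centre of one flat face (the underside at the start), z along its axis
- pin_shaft: round stepped steel shaft, 73 mm long, about 0.15 kg: 21 mm thick over its lower 50 mm, thinner towards the free end; origin at the centre of the thick end face, z along the axis to the thin end. It starts in the bore of holder_a, leaning 45 to 50 degrees from upright, thick end 20 mm deep
- shaft_mid (a point): point on the shaft's axis half-way along it, 36.5 mm from the thick end
- holder_a: grey holder fixed to the desk, with the round shaft in it: foot 64 x 46 mm under a block 40 x 36 mm whose bore (22.4 mm wide, 20 mm deep) leans 45 degrees; draw out along it, up and to the holder's -x. Origin on the desk; bore mouth centred at x -10, z 40 mm of its frame; its top is 54 mm above the desk. The two holders look alike and may swap places
- holder_b: the same kind of holder, with the hexagonal stand-off in it
- hex_standoff: bystander: brass-coloured hexagonal stand-off 16 to 19 mm thick, 52 mm long with a thin stud at its end, in holder_b; leave it
- tray_stand: obstacle, fixed: white letter tray on legs at the middle of the desk, 250 mm (x) by 340 mm (y), 180 mm high; origin on the desk under its centre. Pass over it or in front of it
- loupe: bystander: black inspection loupe, 35 mm across, 40 mm tall, standing on the desk; origin under its centre
- masking_tape: bystander: roll of masking tape, 100 mm across, 25 mm tall, lying on the desk
Mind the look-alikes: they are no part of the job. What is shaped like the pin_shaft but pink or red is not meant.

How it is judged:
By the outcome, as a careful person would: the job done as asked, in the order asked, and still so for the second after the job is handed in, while the arm keeps its last pose, push and grip.
It also fails if it takes over 67 s, if anything falls off the work surface, if the arm or the gripper's body presses on something with over 40 N, if the wrist force passes 120 N, or if a joint passes its speed limit or range.

### The arm

A 6-joint arm with a two-finger parallel gripper is mounted at the origin on a cart in front of the work surface, level with it; the furniture and walls round the work are solid. World frame = base frame: x ahead of the robot, y to its left, z up, the work surface at z = 0. Lengths are in m, angles in degrees, forces in N, time in s.
With the tool pointing down it reaches from about 0.25 to 0.725 m from the base axis. Payload 9.7 kg.
Tool frame: the origin (TCP) lies on the centre line of the jaws, within the pads' length; the fingertips stand 17 mm ahead of it and the grasp point (between the pads) lies 2 mm behind it (bot.tip_extent is the distance from the TCP to the fingertips, in m); z points along the fingers, y is the line along which they close (so a half turn about z gives the same grasp; the last joint's range is limited). The gripper opens to 85 mm and grips with 20 to 120 N. Pads are 22 mm wide; open, the fingers measure 114 mm over their backs; the gripper's body (76 mm by 85 mm) begins 54 mm behind the grasp point. The pads swing forward as they close: fully open they stand 13 mm farther back than shut.
Start: joints at [70.875, 4.979, 10.078, 95.1, 0, 90], TCP at [0.18, 0.52, 0.248] pointing down, gripper open.
Joint ranges: [-179.16, 179.16], [-48.56, 103.87], [-65.8, 70.77], [-126.05, 130.52], [-82.76, 87.17], [-180, 180]. Speed limits (degrees/s): [127.2, 127.2, 147.25, 180, 180, 180].

### API

Orientations are given as [roll, pitch, yaw] about the fixed x, y, z axes, in that order (R = Rz(yaw) Ry(pitch) Rx(roll)).
In Python, from workcell import bot gives the robot as it stands.
- The arm moves only by the tool carry_out, never from a script. Its argument "moves" is text: rows parted by semicolons, each of 7 numbers parted by spaces: the shift along the tool's x, y, z in mm, then the turn, a rotation vector about the tool's x, y, z in degrees, then the finger opening in mm, from 0 to 85.4. A call has 1 to 20 rows; each row is the pose to reach, as a shift and turn from the pose commanded when the call began, along the tool's axes at that moment; what a row does not reach only later rows make up. A row lasts 1/10 s, in which the tool goes at most 50 mm and 8.59 degrees, less where a joint would pass 70% of its speed; a pose out of reach is approached as far as the arm can. A call with a gripper value outside its range is refused whole. The fingers move at their own pace and stop on an object; "force" is the grip in N (left out, the last holds). Time passes only in rows, so rows that repeat a pose let the fingers close. It gives the time, the measured TCP pose, the force, the opening and the grip force at its end, in the units of the state.
- bot.get_obs(): the state, without advancing time (a new reading comes with each control period).
- bot.camera(name): name is "side" or "top" or "wrist"; returns a dict with "img" (420x560x3 uint8, red, green, blue), "mtx" (3x3 intrinsics, pixels), "position" and "orientation" of the camera in the world; the wrist camera has in their place "mount" (4x4, takes a point from camera to tool coordinates, whose origin is the TCP and whose axes are the flange's). Camera axes: x right, y up, looking along -z (the intrinsics and any distortion apply to the point x, -y, -z); pixel columns grow to the right and rows downward; lengths in m; the calibration is good to about 2 mm. A picture is of the moment at which its call begins: read the wrist's pose just before it. There is no depth.
- bot.job_done(): hands the job in; it is judged then, once.
The state is a dict: "time": time; "q": joint angles; "qd": joint speeds; "joint_efforts": joint torques, N m; "ee_pos": TCP position; "tcp_rot": TCP orientation; "wrist_force": force on the tool from outside, world axes, zero at the start; "torque": the same for the moment, N m; "opening": finger opening in m; "grasp_force": force on a finger pad.
Only numpy, scipy, OpenCV 4.12 (cv2) and the standard library are available. Lean on these libraries where they do the work, as an engineer would, in place of code of your own. Each camera call takes 0.05 s, during which the arm holds its last target. There are 200 camera calls.

## Working session

There is one attempt and no reset: what is moved stays moved. The work goes in short steps, Python scripts to look and compute and a tool call to move; the robot and the scene stay as the last step left them, time stands still between calls to the robot, and variables do not carry over. Pictures are saved under pics/ and viewed, at most 10 in all, crops included, and the job is handed in when it is done.

Besides the shell and the picture viewer there is one more tool, called after ">>>" as a command line: name --argument value ..., lists and objects as JSON in quotes. carry_out: Moves the arm, as the interface text tells. Its arguments: {"type":"object","properties":{"moves":{"type":"string"},"force":{"type":"number"}},"required":["moves"]}

```bash
mkdir -p pics
cat > h.py <<'E'
import numpy as np,cv2
from scipy.spatial.transform import Rotation as R
from workcell import bot
def rot(o):
    o=np.array(o,float)
    if o.shape==(3,3): return o
    if o.size==4: return R.from_quat(o).as_matrix()
    return R.from_euler('xyz',o,degrees=True).as_matrix()
def cam(n):
    s=bot.get_obs(); c=bot.camera(n)
    if 'mount' in c:
        T=np.eye(4);T[:3,:3]=rot(s['tcp_rot']);T[:3,3]=s['ee_pos'];T=T@np.array(c['mount'])
        c['P'],c['Rm']=T[:3,3],T[:3,:3]
    else: c['P'],c['Rm']=np.array(c['position']),rot(c['orientation'])
    return c
def ray(c,u,v):
    d=np.array(c.get('dist',np.zeros(5)),float)
    p=cv2.undistortPoints(np.array([[[u,v]]],float),np.array(c['mtx']),d)[0,0]
    return c['Rm']@np.array([p[0],-p[1],-1.])
def onz(c,u,v,z):
    d=ray(c,u,v); return c['P']+d*(z-c['P'][2])/d[2]
def proj(c,X):
    p=c['Rm'].T@(np.array(X)-c['P']); q=np.array(c['mtx'])@np.array([p[0],-p[1],-p[2]]); return q[:2]/q[2]
def tri(c1,a,c2,b):
    d1,d2=ray(c1,*a),ray(c2,*b)
    t=np.linalg.lstsq(np.c_[d1,-d2],c2['P']-c1['P'],rcond=None)[0]
    x,y=c1['P']+d1*t[0],c2['P']+d2*t[1]; return (x+y)/2,np.linalg.norm(x-y)
def save(n,img): cv2.imwrite('pics/'+n,cv2.cvtColor(img,cv2.COLOR_RGB2BGR))
E
python3 - <<'E'
from h import *
print(bot.get_obs())
for n in ['side','top','wrist']:
    c=cam(n); save(n+'0.png',c['img'])
    print(n,{k:(v if k!='img' else 0) for k,v in c.items()})
E
```

```text
{'time': 0.0, 'q': array([7.08753072e+01, 5.01225981e+00, 1.00331841e+01, 9.51002330e+01,
       1.87383850e-03, 8.99983434e+01]), 'qd': array([ 0.02536966, -0.07718678, -0.02982472, -0.05221307,  0.00222868,
       -0.02338025]), 'joint_efforts': array([-1.83388926e-03, -5.20386887e+01,  4.64805079e+01,  1.62930926e-02,
       -1.22495812e-04, -6.06782997e-07]), 'ee_pos': array([0.18011436, 0.51944193, 0.24756056]), 'tcp_rot': array([-1.79920691e+02, -1.87612970e-03,  1.60876961e+02]), 'wrist_force': array([ 0.43942965, -0.36277327, -0.31418839]), 'torque': array([-0.00527632, -0.00795108,  0.02705456]), 'grasp_force': 0.0, 'opening': 0.08537624989112924}
side {'img': 0, 'mtx': array([[542.29420237,   0.        , 277.99827748],
       [  0.        , 542.29420237, 212.68778855],
       [  0.        ,   0.        ,   1.        ]]), 'position': array([0.56581939, 1.10688856, 0.92473036]), 'orientation': array([ 52.48125725,  -0.92023696, 179.61059003]), 'P': array([0.56581939, 1.10688856, 0.92473036]), 'Rm': array([[-0.99984793,  0.00859897,  0.01517156],
       [ 0.00679556, -0.609093
[... 601 characters left out ...]
[336.52195162,   0.        , 285.26117819],
       [  0.        , 336.52195162, 212.42265802],
       [  0.        ,   0.        ,   1.        ]]), 'mount': array([[-1.33714667e-03,  9.53347202e-01,  3.01873027e-01,
         7.83340492e-02],
       [ 9.99998364e-01,  9.06946733e-04,  1.56525860e-03,
         5.84790848e-04],
       [ 1.21845215e-03,  3.01874626e-01, -9.53346855e-01,
        -1.25290522e-01],
       [ 0.00000000e+00,  0.00000000e+00,  0.00000000e+00,
         1.00000000e+00]]), 'P': array([0.10638162, 0.54582796, 0.37291014]), 'Rm': array([[ 0.32889296, -0.90054638, -0.28433369],
       [ 0.94436396,  0.31284056,  0.10152588],
       [-0.00247766, -0.30190563,  0.9533346 ]])}
```

View pics/top0.png

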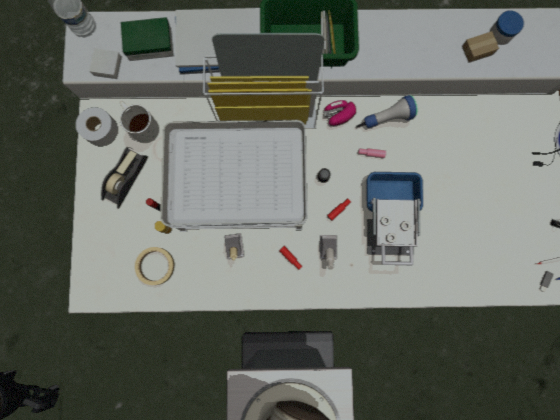

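View pics/side0.png

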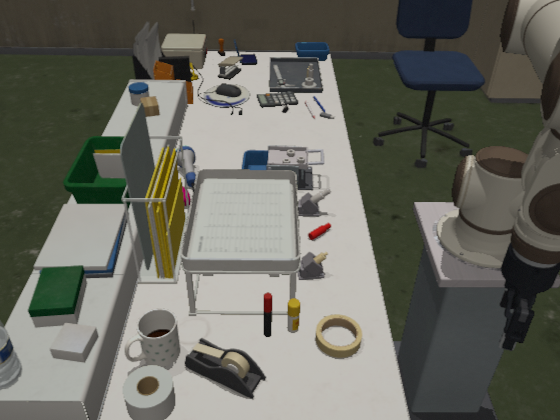

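The top view shows the following:
- Tray with three collars at about (395,225), its handle bar near (393,262).
- Blue bin at (395,190).
- Grey shaft in a holder at (329,250).

Things that could be taken for the shaft: brass hex in its holder (234,248), red pieces (339,209), (290,257), (154,204) and the pink piece (372,153). By the description, I choose (329,250). I'll check it in one close crop.

Run:
```python
from h import *
t=cam('top');s=cam('side')
a=cv2.resize(t['img'][165:275,305:440],None,fx=5.9,fy=5.4,interpolation=3)[:,:]
b=cv2.resize(s['img'][140:220,235:335],None,fx=4,fy=3.2)
a=cv2.resize(t['img'][165:275,310:430],(480,440),interpolation=2)
b=cv2.resize(s['img'][140:220,240:335],(320,269),interpolation=2)
o=np.zeros((440,800,3),np.uint8);o[:,:480]=a;o[:269,480:]=b
save('crop1.png',o)
for n,u,v,z in [('bin',395,190,.05),('bar',393,262,.08),('holder',329,250,.05),('loupe',324,175,.04),('hexh',234,248,.05)]: print(n,onz(t,u,v,z))
```

```text
bin [ 0.60227201 -0.28322086  0.05      ]
bar [ 0.41537054 -0.26176167  0.08      ]
holder [ 0.44925228 -0.1068624   0.05      ]
loupe [ 0.6468979  -0.10038499  0.04      ]
hexh [0.45810509 0.1348168  0.05      ]
```

View pics/crop1.png

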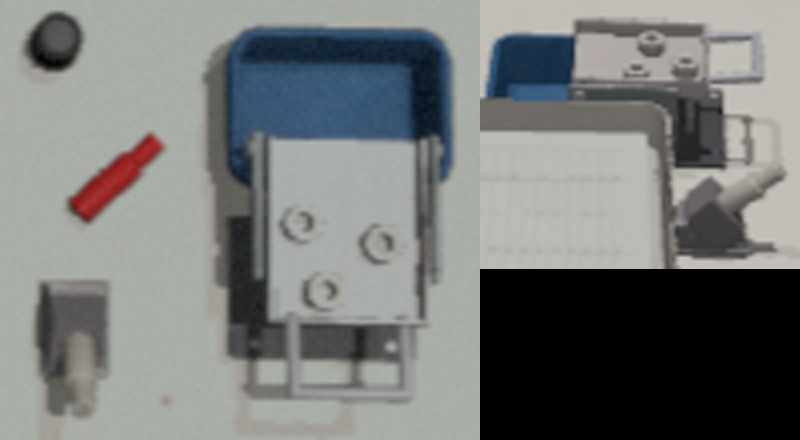

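The crop shows the grey stepped shaft leaning towards the robot out of its holder (crop (78,360)). The tray bar runs from crop (290,390) to (410,393) with three collars on the pan. The choice is confirmed, so I'll move above the bar and look from near.

```bash
cat >> h.py <<'E'
def go(p,rpy):
    s=bot.get_obs(); A=rot(s['tcp_rot']); 
    print('shift mm',np.round(A.T@(np.array(p)-s['ee_pos'])*1000,1),'turn',np.round(R.from_matrix(A.T@rot(rpy)).as_rotvec(degrees=True),2))
E
python3 - <<'E'
from h import *
t=cam('top')
a=onz(t,310+290/4,165+390/4,.08);b=onz(t,310+410/4,165+393/4,.08);m=(a+b)/2
print(a,b,m)
go([m[0],m[1],.25],[180,0,90])
E
```

```text
[ 0.4145556 -0.2356281  0.08     ] [ 0.41152112 -0.31005735  0.08      ] [ 0.41303836 -0.27284272  0.08      ]
shift mm [-479.6 -672.4   -1.6] turn [-2.000e-02  2.000e-02  7.087e+01]
```

>>> carry_out --moves "-480 -672 0 0 0 71 85;-480 -672 0 0 0 71 85;-480 -672 0 0 0 71 85;-480 -672 0 0 0 71 85;-480 -672 0 0 0 71 85;-480 -672 0 0 0 71 85;-480 -672 0 0 0 71 85;-480 -672 0 0 0 71 85;-480 -672 0 0 0 71 85;-480 -672 0 0 0 71 85;-480 -672 0 0 0 71 85;-480 -672 0 0 0 71 85;-480 -672 0 0 0 71 85;-480 -672 0 0 0 71 85;-480 -672 0 0 0 71 85;-480 -672 0 0 0 71 85;-480 -672 0 0 0 71 85;-480 -672 0 0 0 71 85;-480 -672 0 0 0 71 85;-480 -672 0 0 0 71 85"

```text
time: 2.3
ee_pos: [0.4133, -0.2717, 0.2485]
tcp_rot: [180.0, -0.0, 89.9]
wrist_force: [-0.1, -0.3, -0.5]
opening: 0.0848
grasp_force: 0.0
```

Run:
```python
from h import *
s=bot.get_obs();print(s['time'],s['ee_pos'],s['tcp_rot'],s['q'])
c=cam('wrist');save('w1.png',c['img'])
print(proj(c,[.413,-.273,.08]))
```

```text
2.3 [ 0.41332665 -0.2717091   0.2485295 ] [ 1.79994652e+02 -5.67825898e-03  8.99078521e+01] [-3.33239348e+01 -2.59986605e+00  2.39822575e+00  9.49967304e+01
  7.68035701e-03  5.67682135e+01]
[286.04912605 197.73127695]
```

View pics/w1.png

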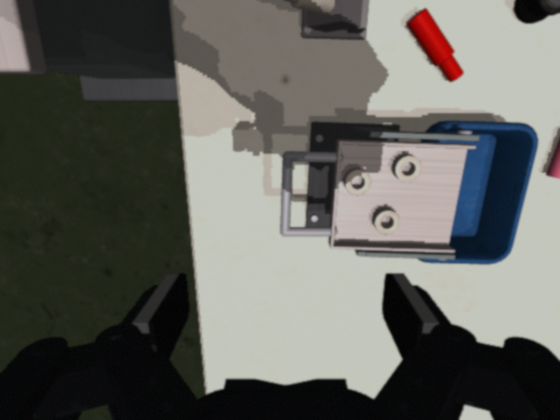

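The wrist view shows the bar at column ~286, rows 153 to 235, and the tray square to it with three collars. The bin is under the lip.

Run:
```python
from h import *
c=cam('wrist')
g=cv2.cvtColor(c['img'],cv2.COLOR_RGB2GRAY).astype(int)
for r in (165,180,195,210,225): print(r,g[r,276:300])
for p in [(288.5,157),(286,232)]: print(onz(c,*p,.08))
a=onz(c,337,140,.083);b=onz(c,331,246,.083);print(a,b)
for p in [(430,125),(536,130),(515,262)]: print('bin',onz(c,*p,.052))
```

```text
165 [195 196 196 195 190 164 113  74  67  70  75  76  74  71  68  74  92 115
 143 169 179 180 181 180]
180 [197 197 196 192 178 140  94  75  78  84  91  93  89  84  84 105 147 183
 195 197 196 197 196 197]
195 [183 183 183 176 159 131 124 138 156 173 180 167 148 129 110  96  96  96
  95  92  93  93  92  92]
210 [196 197 196 187 162 134 132 148 165 176 172 155 141 134 153 182 194 198
 197 197 197 197 196 197]
225 [196 196 191 174 144 131 139 155 169 174 163 147 133 139 165 184 191 191
 192 192 192 192 191 192]
[ 0.41537556 -0.23622232  0.08      ]
[ 0.41307432 -0.30603706  0.08      ]
[ 0.45652657 -0.22149877  0.083     ] [ 0.45520307 -0.31902781  0.083     ]
bin [ 0.54691465 -0.2110259   0.052     ]
bin [ 0.64632444 -0.21579014  0.052     ]
bin [ 0.65438979 -0.35121752  0.052     ]
```

>>> carry_out --moves "1 -1 100 0 0 1.9 28;1 -1 100 0 0 1.9 28;1 -1 100 0 0 1.9 28;1 -1 100 0 0 1.9 28;1 -1 130 0 0 1.9 28;1 -1 150 0 0 1.9 28;1 -1 160 0 0 1.9 28;1 -1 170 0 0 1.9 28;1 -1 170 0 0 1.9 28;1 -1 170 0 0 1.9 28;1 -1 170 0 0 1.9 0;1 -1 170 0 0 1.9 0;1 -1 170 0 0 1.9 0;1 -1 170 0 0 1.9 0;1 -1 170 0 0 1.9 0;1 -1 170 0 0 1.9 0" --force 40

```text
time: 4.0
ee_pos: [0.4137, -0.2719, 0.0794]
tcp_rot: [179.8, 0.0, 88.0]
wrist_force: [5.1, 0.8, 2.5]
opening: 0.0074
grasp_force: 39.0
```

>>> carry_out --moves "0 1 -8 0 0 0 0;0 2 -15 0 0 0 0;0 3 -23 0 0 0 0;0 5 -31 0 0 0 0;0 7 -38 0 0 0 0;0 10 -45 0 0 0 0;0 13 -53 0 0 0 0;0 16 -60 0 0 0 0;0 18 -63 0 0 0 0;0 20 -66 0 0 0 0;0 22 -70 0 0 0 0;0 24 -73 0 0 0 0;0 26 -76 0 0 0 0;0 28 -79.5 0 0 0 0;0 30 -83 0 0 0 0;0 33 -86 0 0 0 0;0 35 -89 0 0 0 0;0 37.5 -92 0 0 0 0;0 37.5 -92 0 0 0 0;0 37.5 -92 0 0 0 0"

```text
time: 6.0
ee_pos: [0.45, -0.273, 0.1705]
tcp_rot: [-180.0, 0.0, 88.0]
wrist_force: [-0.2, -4.5, -1.1]
opening: 0.0074
grasp_force: 39.2
```

Run:
```python
from h import *
s=bot.get_obs();print(s['ee_pos'],s['opening'],s['wrist_force'],s['torque'])
t=cam('top');si=cam('side');w=cam('wrist')
o=np.zeros((600,800,3),np.uint8)
o[:400,:400]=cv2.resize(t['img'][165:275,340:450],(400,400),interpolation=2)
o[:400,400:]=cv2.resize(si['img'][135:225,235:335],(400,400),interpolation=2)
o[400:,:267]=cv2.resize(w['img'],(267,200))
save('crop2.png',o)
```

```text
[ 0.44995118 -0.27298821  0.17046638] 0.0073886220430457285 [-0.21108119 -4.49157583 -1.14345881] [-0.87671688  0.16163531  0.05807145]
```

View pics/crop2.png

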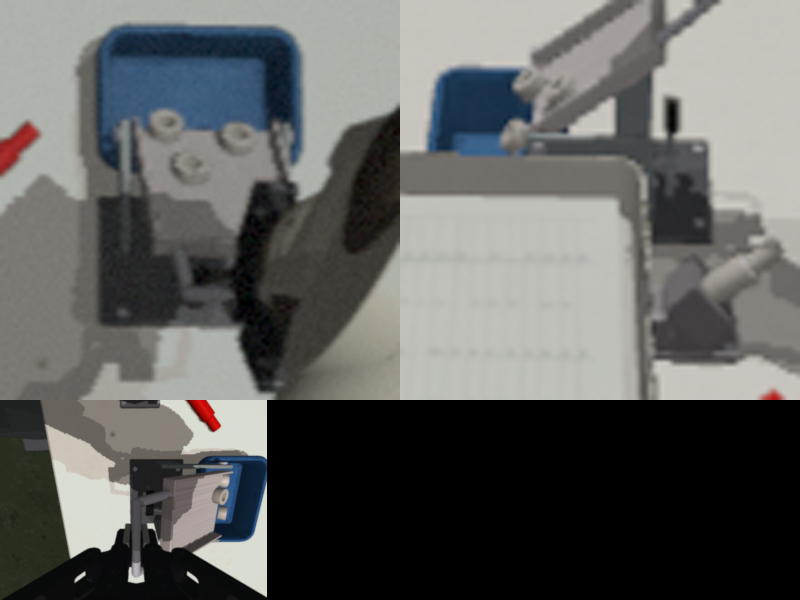

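The tray is tilted and the collars are sliding over the lip into the bin, so I'll tip further.

>>> carry_out --moves "0 0 0 0 0 0 0;0 0 0 0 0 0 0;0 3 -3 0 0 0 0;0 5 -6 0 0 0 0;0 8 -9 0 0 0 0;0 11 -11 0 0 0 0;0 14 -14 0 0 0 0;0 16.5 -16.5 0 0 0 0;0 22.5 -21 0 0 0 0;0 29 -26 0 0 0 0;0 29 -26 0 0 0 0;0 29 -26 0 0 0 0;0 29 -26 0 0 0 0;0 29 -26 0 0 0 0"

```text
time: 7.55
ee_pos: [0.4781, -0.274, 0.1975]
tcp_rot: [-180.0, 0.1, 87.9]
wrist_force: [-5.7, -3.9, 7.3]
opening: 0.007
grasp_force: 39.5
```

Run:
```python
from h import *
s=bot.get_obs();print(s['ee_pos'],s['opening'],s['wrist_force'],s['torque'])
t=cam('top');si=cam('side')
o=np.zeros((400,800,3),np.uint8)
o[:400,:400]=cv2.resize(t['img'][165:275,340:450],(400,400),interpolation=2)
o[:400,400:]=cv2.resize(si['img'][135:225,235:335],(400,400),interpolation=2)
save('crop3.png',o)
```

```text
[ 0.47813125 -0.27403515  0.19753877] 0.007030135602247831 [-5.65265105 -3.92931012  7.29541635] [-6.50728769e-01  1.48789564e+00 -3.41877071e-04]
```

View pics/crop3.png

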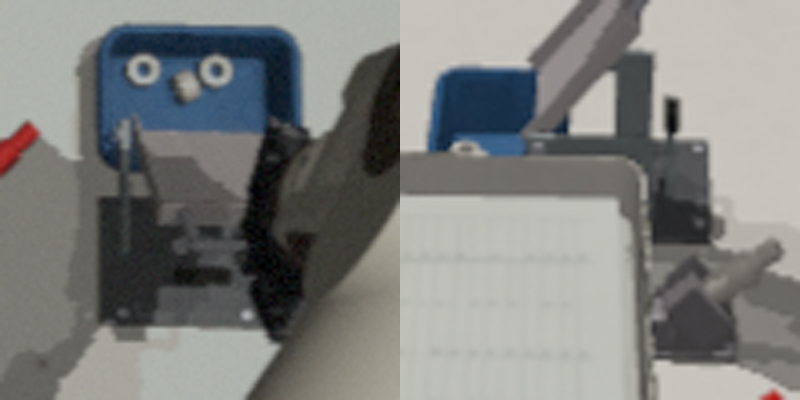

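All three collars lie in the bin, so I'll let the tray back down.

>>> carry_out --moves "0 -6 5 0 0 0 0;0 -12 9.5 0 0 0 0;0 -18 15 0 0 0 0;0 -24 20 0 0 0 0;0 -29 26 0 0 0 0;0 -34 32 0 0 0 0;0 -43 44 0 0 0 0;0 -50 58 0 0 0 0;0 -57 72 0 0 0 0;0 -59 80 0 0 0 0;0 -61 87 0 0 0 0;0 -63 95 0 0 0 0;0 -65 102 0 0 0 0;0 -66 110 0 0 0 0;0 -66.5 114 0 0 0 0;0 -66.5 117 0 0 0 0;0 -66.5 117 0 0 0 0;0 -66.5 117 0 0 0 28;0 -66.5 117 0 0 0 28;0 -66.5 117 0 0 0 28"

```text
time: 9.65
ee_pos: [0.4121, -0.271, 0.0786]
tcp_rot: [-179.9, -0.1, 88.0]
wrist_force: [-0.1, -0.1, 0.2]
opening: 0.0278
grasp_force: 0.0
```

Run:
```python
from h import *
s=bot.get_obs();print(s['ee_pos'],s['opening'],s['wrist_force'])
# view of shaft: go above, yaw 180, camera on robot side
go([.40,-.105,.22],[180,0,180])
```

```text
[ 0.41213241 -0.27101433  0.07864576] 0.02784056668740952 [-0.0974347  -0.06779147  0.21296951]
shift mm [ 165.6  -18.1 -141.2] turn [  0.    -0.1  -92.01]
```

>>> carry_out --moves "0 0 -50 0 0 0 28;0 0 -100 0 0 0 28;0 0 -141 0 0 0 40;165 -18 -141 0 0 -92 40;165 -18 -141 0 0 -92 40;165 -18 -141 0 0 -92 40;165 -18 -141 0 0 -92 40;165 -18 -141 0 0 -92 40;165 -18 -141 0 0 -92 40;165 -18 -141 0 0 -92 40;165 -18 -141 0 0 -92 40;165 -18 -141 0 0 -92 40;165 -18 -141 0 0 -92 40;165 -18 -141 0 0 -92 40;165 -18 -141 0 0 -92 40;165 -18 -141 0 0 -92 40;165 -18 -141 0 0 -92 40;165 -18 -141 0 0 -92 40;165 -18 -141 0 0 -92 40"

```text
time: 11.55
ee_pos: [0.4003, -0.106, 0.2202]
tcp_rot: [180.0, -0.0, 179.9]
wrist_force: [0.2, 0.3, -0.7]
opening: 0.04
grasp_force: 0.0
```

Run:
```python
from h import *
s=bot.get_obs();print(s['time'],s['ee_pos'],s['tcp_rot'],s['q'])
w=cam('wrist');t=cam('top');si=cam('side')
o=np.zeros((600,800,3),np.uint8)
o[:420,:560]=w['img']
o[:240,560:]=cv2.resize(si['img'][180:220,295:335],(240,240),interpolation=2)
o[240:480,560:]=cv2.resize(t['img'][230:275,306:351],(240,240),interpolation=2)
o[420:,:240]=cv2.resize(t['img'][165:265,350:440],(240,180))
save('w2.png',o)
```

```text
11.55 [ 0.40034747 -0.1059924   0.22024944] [ 1.79998632e+02 -5.54501692e-03  1.79926116e+02] [-1.48288390e+01 -1.40234827e+01 -1.08272598e+01  9.32019334e+01
 -8.94429957e-05 -1.47549545e+01]
```

View pics/w2.png

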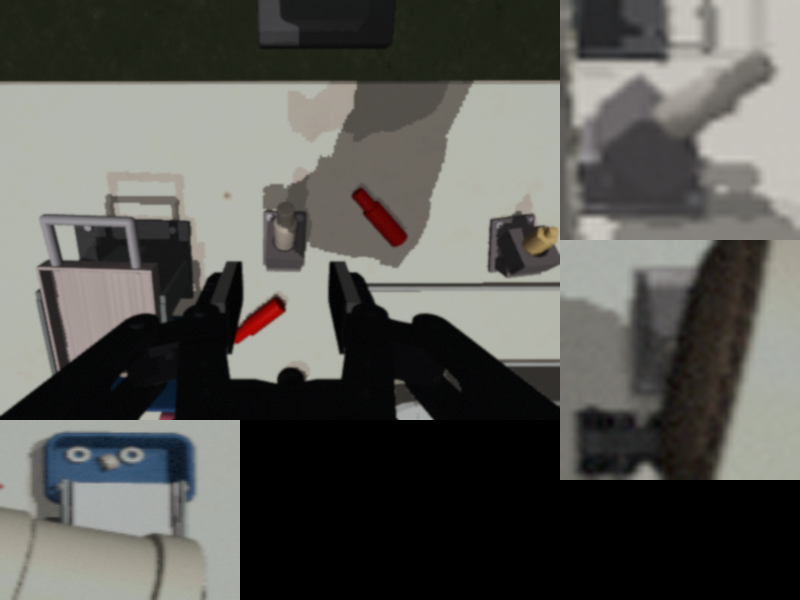

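The wrist view shows the shaft tip at (286,209) and the bore mouth at (283,246). The holder's foot spans columns 263 to 306. The tray is level again and the collars are in the bin. The side crop shows the tip at (763,62) and the mouth at (672,120).

Run:
```python
from h import *
w=cam('wrist');si=cam('side')
T,e=tri(w,(286.5,208),si,(328.8,190.3)); M,e2=tri(w,(283,247),si,(295+113/6,200))
print(T,e,M,e2, (T-M)/np.linalg.norm(T-M),np.linalg.norm(T-M))
# holder foot corners on the desk-ish
for p in [(264,268),(305,268),(264,209),(306,209)]: print(onz(w,*p,.01), onz(w,*p,.054))
g=w['img'];
hsv=cv2.cvtColor(g,cv2.COLOR_RGB2HSV)
for r in range(200,256,6): print(r,cv2.cvtColor(g,cv2.COLOR_RGB2GRAY)[r,262:310:2])
```

```text
[ 0.40483514 -0.10453088  0.07306338] 0.0005158734801105026 [ 0.44854992 -0.10600631  0.042098  ] 0.010213760413589266 [-0.81570858  0.02753123  0.57780754] 0.05359117372456182
[ 0.49273683 -0.12924107  0.01      ] [ 0.47039269 -0.12605407  0.054     ]
[ 0.49280048 -0.08399543  0.01      ] [ 0.470448  -0.0867407  0.054    ]
[ 0.42466403 -0.12779899  0.01      ] [ 0.4112451  -0.12480107  0.054     ]
[ 0.4247383  -0.08401161  0.01      ] [ 0.41130964 -0.08675477  0.054     ]
200 [158 106 105 103 105 105 103 105 103 104 103  98  82  80  80  80  79  79
  78  78  78  81  94 103]
206 [157 109 104 103 102 104 103  96  72  67  66  69  70  68  67  66  67  78
  78  79  79  87 101 103]
212 [166 108  90  86  82  77  76  71  69  73  71  71  70  71  73  66  47  37
  38  38  38  42  66  94]
218 [162 113 128 152 106  56  62  80  65  69  73  74  73  70  65  56  49  49
  57  59  55  43  59  81]
224 [164 113 101  77  74  81 114 122  96  85  76  74  74  70  66  61  67  59
  39  43  41  40  60  78]
230 [164 113  98  77  74  76  94 120 141 152 160 165 155 106  81  73  59  43
  39  44  42  42  66  80]
236 [161 110  93  74  73  71  83 111 127 135 136 136 132 127 119  99  69  44
  44  41  41  42  72  87]
242 [157 102  87  74  74  62  71 102 117 129 131 127 122 117 104  80  46  38
  42  42  41  46 105 147]
248 [155 103  83  74  75  75  71  66  94 109 120 116 112 101  76  46  42  43
  43  43  42  56 132 179]
254 [157  99  81  75  75  74  75  75  73  74  74  74  75  74  75  73  75  73
  67  55  50 106 175 181]
```

Run:
```python
from h import *
go([.425,-.1055,.0545],[180,0,178.5])
```

```text
shift mm [-24.6   0.5 165.8] turn [-0.    0.    1.46]
```

>>> carry_out --moves "-25 0.5 0 0 0 1.5 40;-25 0.5 50 0 0 1.5 40;-25 0.5 100 0 0 1.5 40;-25 0.5 130 0 0 1.5 40;-25 0.5 145 0 0 1.5 40;-25 0.5 155 0 0 1.5 40;-25 0.5 161 0 0 1.5 40;-25 0.5 166 0 0 1.5 40;-25 0.5 166 0 0 1.5 40;-25 0.5 166 0 0 1.5 40"

```text
time: 12.8
ee_pos: [0.4258, -0.1056, 0.055]
tcp_rot: [-180.0, 0.1, 178.5]
wrist_force: [-0.0, -0.0, -0.0]
opening: 0.0398
grasp_force: 0.0
```

Run:
```python
from h import *
s=bot.get_obs();print(s['time'],s['ee_pos'],s['tcp_rot'],s['wrist_force'])
w=cam('wrist');si=cam('side')
o=np.zeros((420,800,3),np.uint8)
o[:,:400]=cv2.resize(w['img'][150:330,200:372],(400,420),interpolation=2)
o[:400,400:]=cv2.resize(si['img'][165:215,290:340],(400,400),interpolation=2)
save('w3.png',o)
```

```text
12.8 [ 0.42577744 -0.1056161   0.05497427] [-1.79988190e+02  5.69809211e-02  1.78474494e+02] [-0.03985219 -0.00542806 -0.03492245]
```

View pics/w3.png

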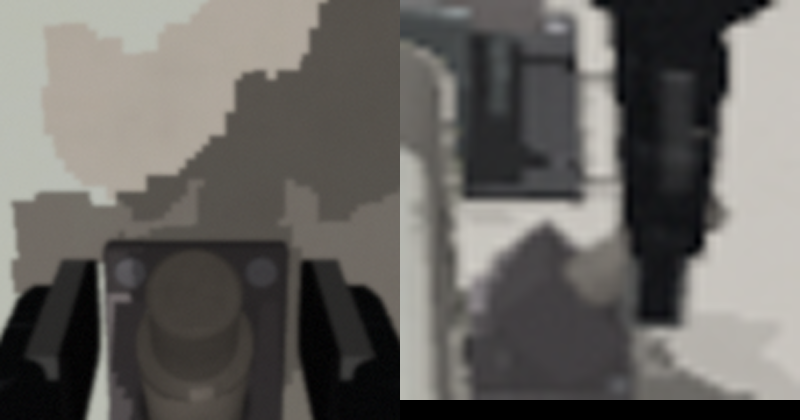

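The pads straddle the shaft, centred (crop column 200 against 195). They sit slightly towards the thin end, so I'll go 3 mm deeper and close.

>>> carry_out --moves "-3 0 0 0 0 0 40;-3 0 0 0 0 0 30;-3 0 0 0 0 0 15;-3 0 0 0 0 0 10;-3 0 0 0 0 0 10;-3 0 0 0 0 0 10;-3 0 0 0 0 0 10;-3 0 0 0 0 0 10" --force 60

```text
time: 13.7
ee_pos: [0.4286, -0.1058, 0.0545]
tcp_rot: [-180.0, 0.0, 178.5]
wrist_force: [-0.2, -3.8, 4.1]
opening: 0.0199
grasp_force: 58.4
```

>>> carry_out --moves "2 0 -2 0 0 0 10;4 0 -4 0 0 0 10;6 0 -6 0 0 0 10;9 0 -9 0 0 0 10;12 0 -12 0 0 0 10;16 0 -16 0 0 0 10;20 0 -20 0 0 0 10;24 0 -24 0 0 0 10;28 0 -28 0 0 0 10;35 0 -60 0 0 0 10;35 0 -100 0 0 0 10;35 0 -140 0 0 0 10;35 0 -170 0 0 0 10;35 0 -170 0 0 0 10"

```text
time: 15.1
ee_pos: [0.3944, -0.105, 0.2286]
tcp_rot: [-179.9, 0.3, 178.5]
wrist_force: [-0.0, 0.9, -1.6]
opening: 0.0194
grasp_force: 58.6
```

Run:
```python
from h import *
s=bot.get_obs();print(s['time'],s['ee_pos'],s['tcp_rot'],s['wrist_force'],s['opening'])
w=cam('wrist');si=cam('side')
print(proj(si,s['ee_pos']),proj(w,s['ee_pos']))
u,v=proj(si,s['ee_pos']).astype(int)
o=np.zeros((420,800,3),np.uint8)
o[:,:400]=cv2.resize(w['img'][150:330,200:372],(400,420),interpolation=2)
o[:400,400:]=cv2.resize(si['img'][v-30:v+30,u-30:u+30],(400,400),interpolation=2)
save('w4.png',o)
```

```text
15.1 [ 0.39442059 -0.10496584  0.22858673] [-179.92084223    0.34821007  178.47542216] [-0.04571052  0.9304564  -1.59694457] 0.01941851283460239
[337.38547693 140.55078429] [283.65707668 298.75193846]
```

View pics/w4.png

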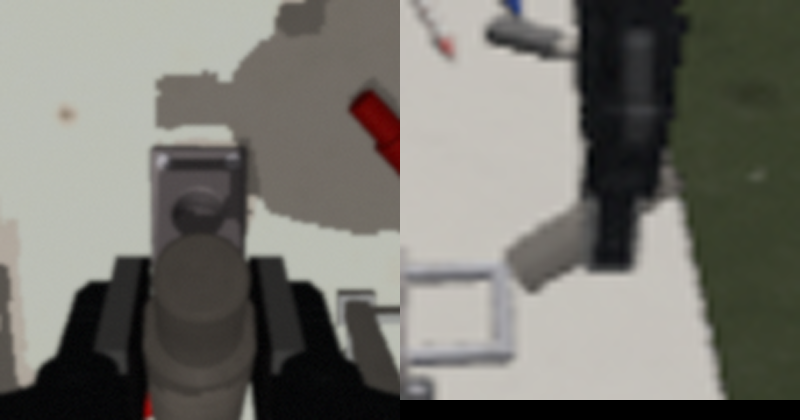

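The shaft is out of the holder and firmly held. In the side view the thick end is at crop (519,274) and the thin end at (672,185), about 38° above level. Next I'll turn it level over the bin.

Run:
```python
from h import *
t=cam('top')
a,b,c=[onz(t,*p,.052) for p in [(367.5,185),(423,185),(395,172)]]
print(a,b,c); bc=np.array([c[0]-.0535,(a[1]+b[1])/2,0]);print(bc)
s=bot.get_obs();A=rot(s['tcp_rot']);tgt=rot([180,0,178.5])@R.from_euler('y',-39,degrees=True).as_matrix()
print(R.from_matrix(tgt).apply([0,0,1]))
go([.59,-.281,.25],tgt)
```

```text
[ 0.61611539 -0.21170943  0.052     ] [ 0.61409996 -0.3564676   0.052     ] [ 0.6496905  -0.28510752  0.052     ]
[ 0.5961905  -0.28408852  0.        ]
[ 0.62910474 -0.01647369 -0.77714596]
shift mm [-201.5 -171.1  -26.8] turn [ 0.000e+00 -3.905e+01 -3.000e-02]
```

>>> carry_out --moves "-50 -43 -27 0 0 -0 10;-100 -86 -27 0 -8 0 10;-140 -120 -27 0 -16 0 10;-170 -150 -27 0 -24 0 10;-190 -165 -27 0 -32 0 10;-200 -173 -27 0 -39 0 10;-200 -173 -27 0 -39 0 10;-200 -173 -27 0 -39 0 10;-200 -173 -27 0 -39 0 10;-200 -173 -27 0 -39 0 10;-200 -173 -27 0 -39 0 10"

```text
time: 16.35
ee_pos: [0.5891, -0.2824, 0.2521]
tcp_rot: [-180.0, 39.0, 178.6]
wrist_force: [-1.6, 0.2, -0.9]
opening: 0.0195
grasp_force: 58.9
```

Run:
```python
from h import *
s=bot.get_obs();print(s['time'],s['ee_pos'],s['tcp_rot'],s['wrist_force'],s['opening'])
t=cam('top');si=cam('side')
print(proj(si,s['ee_pos']),proj(t,s['ee_pos']))
u,v=proj(si,s['ee_pos']).astype(int);k,l=proj(t,s['ee_pos']).astype(int);print(u,v,k,l)
o=np.zeros((400,800,3),np.uint8)
o[:,:400]=cv2.resize(t['img'][l-40:l+40,k-40:k+40],(400,400),interpolation=2)
o[:400,400:]=cv2.resize(si['img'][v-25:v+25,u-25:u+25],(400,400),interpolation=2)
save('w5.png',o)
```

```text
16.35 [ 0.58914934 -0.28240035  0.25212525] [-179.9661353    39.00277389  178.55265445] [-1.59006881  0.18271071 -0.90036516] 0.019537428369092183
[262.36147223 100.35601742] [417.14285251 178.44578684]
262 100 417 178
```

View pics/w5.png

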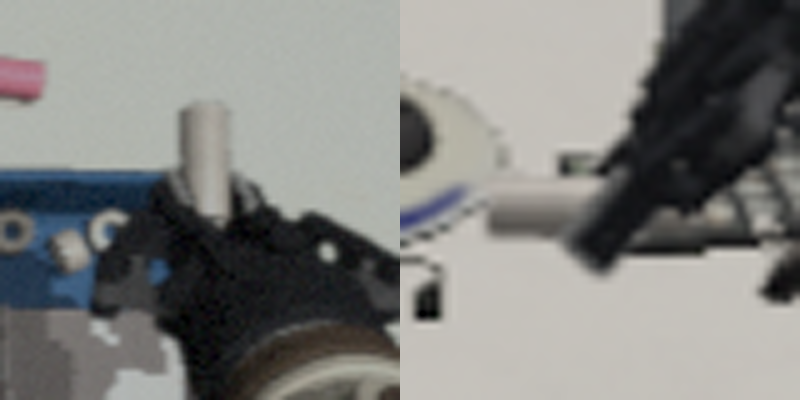

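The shaft looks level in the side view: its edges run (492,180) to (600,182). The thick end is at crop (489,208) in the side view and (205,103) in the top view. I'll check the slope and centre numerically.

Run:
```python
from h import *
t=cam('top');si=cam('side')
E,e=tri(t,(377+205/5,138+103/5),si,(237+89/8,75+208/8));print(E,e)
ax=np.array([-1,.026,0])
a=proj(si,E);b=proj(si,E+.03*ax);print('level slope',(b-a)[1]/(b-a)[0]*57.3)
# edge fit in side image
g=cv2.cvtColor(si['img'],cv2.COLOR_RGB2GRAY).astype(float)
xs=np.arange(250,259);dy=g[94:110]
sub=g[94:111,250:260];print(sub.astype(int))
gr=np.diff(sub,axis=0)
for lo,hi in((0,7),(8,16)):
    w=np.abs(gr[lo:hi]);w[w<8]=0
    yc=(w*np.arange(lo,hi)[:,None]).sum(0)/w.sum(0); print(yc,np.degrees(np.arctan(np.polyfit(np.arange(10),yc,1)[0])))
```

```text
[ 0.63159701 -0.2875815   0.24798968] 0.005304470323919291
level slope 1.3360675521028507
[[166 192 193 193 193 192 164 115 119 123]
 [161 191 192 192 192 193 156  64 103 122]
 [187 193 193 193 193 193 156  63  90 122]
 [178 178 179 179 178 179 173 167 170 165]
 [181 183 185 184 183 184 182 182 185 185]
 [161 162 162 161 161 161 161 162 165 167]
 [141 142 142 143 143 143 142 143 146 145]
 [115 115 115 116 117 118 116 117 123 121]
 [ 96  97  97  98  97  97  98  90  98 103]
 [ 86  88  88  88  88  87  85  96  99  80]
 [132 118 102 103 103 103 107 103  78  50]
 [184 184 183 183 183 184 166 120  73  45]
 [192 192 193 193 193 193 190 160 100  68]
 [193 193 192 192 192 193 194 189 165 116]
 [193 193 193 192 192 193 193 192 189 167]
 [194 194 193 193 192 192 193 193 193 190]
 [194 194 194 193 193 194 194 193 194 194]]
[3.76237624 4.53012048 4.54761905 4.53658537 4.49382716 4.5
 3.96       2.48510638 2.85483871 3.71653543] -8.33562631262893
[ 9.5         9.6460177   9.80701754  9.7826087   9.79824561  9.76724138
  9.79661017 11.13953488 11.51824818 11.45454545] 12.761369936282588
```

It is level to within about 1° (expected image slope 1.3°, measured about 0 to 1.5°). The shaft's mid is within about 4 mm of the bin centre at z ≈ 0.25 m. I'll hold it steady and hand in.

>>> carry_out --moves "0 0 0 0 0 0 10;0 0 0 0 0 0 10;0 0 0 0 0 0 10;0 0 0 0 0 0 10;0 0 0 0 0 0 10;0 0 0 0 0 0 10"

```text
time: 17.15
ee_pos: [0.5887, -0.2829, 0.2513]
tcp_rot: [-180.0, 39.0, 178.5]
wrist_force: [-0.1, 0.1, -1.3]
opening: 0.0199
grasp_force: 58.9
```

```bash
python3 -c "
from h import *
s=bot.get_obs();print(s['ee_pos'],s['qd'],s['opening']);print(bot.job_done())"
```

```text
[ 0.58867824 -0.28294052  0.2512724 ] [-0.01879597  0.00884176 -0.02112995 -0.02576101  0.00601862  0.00089557] 0.01986136233113443
the job is handed in; nothing more can be done
None
```

The job is handed in at about 17 s: all three collars are in the bin, the tray is back down, and the shaft is held steady and level to within about 1–2°, about 25 cm above the desk over the middle of the bin.

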